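Show the marble dish to the art-room camera

TASK

Start the art-room desk camera by pressing the three keys of its grey control box fully down, one at a time, in order from the largest to the smallest, letting each spring back. Then take the white dish by its arched handle and lift it straight up, well clear of its stand (about 8 cm), and only then turn it a quarter turn anticlockwise as seen from above, keeping it level and over the stand so that the loose ball stays in the middle, untouched. Leave everything else on the table alone, and finish while holding the dish still there: do not put it down.

Things in the scene. Friction and masses are not known exactly. Their poses are not given: they have to be found in the camera images.
- dish: loose round white dish, 151 outer diameter, 32 tall at the rim, 0.3 kg, with a fixed arched handle, on the wooden stand. Origin: centre of its underside. z up, +x to its one pouring lip; the handle arches over the middle along y. The inside is hollow: a 10 wide flat spot in the middle, slope 0.12 out to radius 30, then steeper. The ball lies loose in it and rolls off if it is tilted or jerked
- dish_handle (a point): centre of the dish's flat-sided wooden grip bar, 14 thick (along dish x), 100 long (along y), 24 tall, 120 above the dish's underside, right above its middle; take it from above across the 14 mm. Thin posts run from its ends down to the rim; below it is free down to the ball's top, 35 above the underside
- dish_middle (a point): where the ball's centre is when it rests in the middle of the dish (22.5 above the underside); turns with the dish
- dish_lip (a point): tip of the pouring lip, 90 from the dish's middle along dish +x, 33 above the underside
- ball_center (a point): centre of the loose dark steel ball, 25 diameter, about 40 g
- stand_top (a point): centre of the top of the round wooden stand: 100 top diameter, 30 tall, fixed to the table. Its axes are those that the dish has at the start (x to where the lip points at first, z up), and never move
- key_large_top (a point): centre of the top face of the large key: round, grey, 36 diameter, 10 proud of its black collar, 57 above the table when up; the point moves with the key. The three keys are in a row 56 apart on the grey fixed control box (75 x 180 x 35 tall); which is where changes
- key_large (a joint): how far the large key is pressed, in m: 0 up, 0.006 fully down; springs back. It takes about 1.5 N to start and 5 N fully down
- key_medium_top (a point): centre of the top face of the medium key: round, grey, 26 diameter, 10 proud of its black collar, 57 above the table when up; the point moves with the key. The three keys are in a row 56 apart on the grey fixed control box (75 x 180 x 35 tall); which is where changes
- key_medium (a joint): how far the medium key is pressed, in m: 0 up, 0.006 fully down; springs back. It takes about 1.5 N to start and 5 N fully down
- key_small_top (a point): centre of the top face of the small key: round, grey, 18 diameter, 10 proud of its black collar, 57 above the table when up; the point moves with the key. The three keys are in a row 56 apart on the grey fixed control box (75 x 180 x 35 tall); which is where changes
- key_small (a joint): how far the small key is pressed, in m: 0 up, 0.006 fully down; springs back. It takes about 1.5 N to start and 5 N fully down
- cake_a: bystander, leave alone: loose round dry paint cake, 56 dia x 18, among the task's things. Origin: centre of its underside
- cake_b: bystander, leave alone: another loose round paint cake, 56 dia x 18, near the robot. Origin: centre of its underside
- jar: bystander, leave alone: paint jar with screw cap, 60 dia x 85 tall. Origin: centre of its underside
- cup: bystander, leave alone: open white plastic cup, 72 dia x 85 tall. Origin: centre of its underside
- brush: bystander, leave alone: paint brush lying flat, 200 long. Origin: centre of its underside
- sponge: bystander, leave alone: yellow sponge block 90 x 60 x 30. Origin: centre of its underside
- paint_tray: bystander, leave alone: aluminium tray with six paint cakes, 110 x 170 x 30. Origin: centre of its underside
- ball: the same ball as ball_center; its origin turns with it as it rolls, so use the point
- stand: the fixed wooden stand; origin at the centre of its foot, on the table
Mind the look-alikes: they are no part of the job. Several things have the shape of the stand; the one meant has the colours described above.

How it is judged:
By the outcome, as a careful person would: the job done as asked, in the order asked, and still so for the second after the job is handed in, while the arm keeps its last pose, push and grip.
It also fails if it takes over 72 s, if anything falls off the work surface, if the arm or the gripper's body presses on something with over 40 N, if the wrist force passes 120 N, or if a joint passes its speed limit or range.

ROBOT

A 7-joint arm with a two-finger parallel gripper is mounted at the origin on the work surface. World frame = base frame: x ahead of the robot, y to its left, z up, the work surface at z = 0. Lengths are in m, angles in rad, forces in N, time in s.
With the tool pointing down it reaches from about 0.35 to 0.9 m from the base axis. Payload 19.9 kg.
Tool frame: the origin (TCP) lies at the very end of the fingers, on their centre line; the grasp point (between the pads) lies 19 mm behind it (ctrl.grip_point_offset is the distance from the TCP to the grasp point, in m); y points along the fingers, z is the direction in which the jaws open and shut, and the axes are right-handed (so a half turn about y gives the same grasp; the last joint's range is limited). The gripper opens to 94 mm and grips with 3 to 60 N. Pads are 16 mm wide; open, the fingers measure 119 mm over their backs; the gripper's body (75 mm by 177 mm) begins 78 mm behind the grasp point.
Start: joints at [-1.216, 0.417, -0.01, 1.614, 0.005, 1.111, -0.053], TCP at [0.241, 0.577, 0.205] pointing down, gripper open.
Joint ranges: [-2.81, 2.81], [-0.39, 2.02], [-1.27, 1.25], [0.06, 2.57], [-1.19, 4.33], [0.19, 2], [-2.82, 2.82]. Speed limits (rad/s): [1.89, 1.89, 2.39, 2.39, 3.01, 3.01, 3.01].

INTERFACE

Orientations are given as a unit quaternion [w, x, y, z].
In Python, from bench import ctrl gives the robot as it stands.
- The arm moves only by the shell command python3 -m crank 'ROWS'. ROWS is JSON, a list of rows, each a list of 5 numbers: the shift along the tool's x, y, z in m, then the turn about the tool's y in degrees, then the gripper's target within -1 to 1 (fully open at 1, half-way at 0, shut at -1). In form: [[x, y, z, turn, fingers], ...]. A call has exactly 8 rows; each row shifts and turns the commanded pose from where the row before left it, along the tool's axes as they then stand; what a row does not reach is not made up. A row lasts 1/12 s, in which the tool goes at most 41.7 mm and 7.16 degrees, less where a joint would pass 70% of its speed; a pose out of reach is approached as far as the arm can. A call with a gripper value outside its range is refused whole. The fingers move at their own pace and stop on an object; the grip force is fixed at half the most. Time passes only in rows, so rows that do not move let the fingers close, or fill a call up. It gives the time, the measured TCP pose, the force and the opening at its end, in the units of the state.
- ctrl.sense(): the state, without advancing time (a new reading comes with each control period).
- ctrl.grab_frame(name): name is "scene" or "top" or "wrist"; returns a dict with "img" (400x640x3 uint8, red, green, blue), "range_z" (400x640 float32, m along the optical axis (not along the pixel's ray), 0 where there is no reading), "fx", "fy", "cx", "cy" (pixels), "R" (3x3) and "t" (3): a world point X has camera coordinates R X + t. Camera axes: x right, y down, z forward; pixel columns grow to the right and rows downward; lengths in m; the calibration is good to about 2 mm. A picture is of the moment at which its call begins.
- ctrl.job_done(): hands the job in, once; it reports no verdict.
The state is a dict: "time": time; "qpos": joint angles; "qd": joint speeds; "tau": joint torques, N m; "tool_pos": TCP position; "tcp_rot": TCP orientation; "ft_force": force on the tool from outside, world axes, zero at the start; "ft_torque": the same for the moment, N m; "gripper_width": opening from 0.0 (shut) to 1.0 (fully open).
Only numpy, scipy, OpenCV 4.12 (cv2) and the standard library are available. Lean on these libraries where they do the work, as an engineer would, in place of code of your own. Each camera call takes 0.05 s, during which the arm holds its last target. There are 200 camera calls.

## Working session

There is one attempt and no reset: what is moved stays moved. The work goes in short steps, Python scripts to look and compute and a shell command to move; the robot and the scene stay as the last step left them, time stands still between calls to the robot, and variables do not carry over. Pictures are saved under pics/ and viewed, on a budget of 10 in all, crops included, one or two more only if the job needs it, and the job is handed in when it is done.

```bash
mkdir -p pics; python3 - <<'E'
from bench import ctrl
import cv2,numpy as np
print(ctrl.sense(), ctrl.grip_point_offset)
for n in ("top","scene"):
    f=ctrl.grab_frame(n); np.savez(f"pics/{n}0.npz",**f)
    cv2.imwrite(f"pics/{n}0.png",f["img"][:,:,::-1]); print(n,f["fx"],f["cx"],f["cy"],f["R"].round(3).tolist(),f["t"])
E
```

```text
{'time': 0.0, 'qpos': array([-1.2164878 ,  0.41799178, -0.01029397,  1.61419331,  0.00470282,
        1.11070829, -0.05301433]), 'qd': array([ 0.00055472, -0.00113493, -0.00045266, -0.00122126, -0.00122443,
       -0.00064131, -0.00024812]), 'tau': array([-4.34266103e-04, -8.51250958e+01,  6.38533551e-01, -4.25962865e+01,
       -4.88275266e-02,  1.88864081e-02,  9.31075283e-05]), 'tool_pos': array([0.24083778, 0.57630608, 0.20480618]), 'tcp_rot': array([-0.69285524,  0.69375189, -0.13908601,  0.13897846]), 'ft_force': array([-1.23616603,  0.17584352, -0.34507315]), 'ft_torque': array([ 0.02745822, -0.02437034,  0.00205201]), 'gripper_width': 0.9969634361799687} 0.0188
top 452.2855862968438 317.1082720919394 198.59853544034402 [[0.011, -1.0, -0.015], [-0.999, -0.01, -0.049], [0.049, 0.016, -0.999]] [0.08742294 0.55176753 1.27469397]
scene 441.0281165100018 317.34244275552595 197.77798201538542 [[-0.541, 0.841, 0.002], [0.548, 0.355, -0.758], [-0.638, -0.409, -0.652]] [ 0.22318927 -0.25269079  1.60060218]
```

View pics/top0.png

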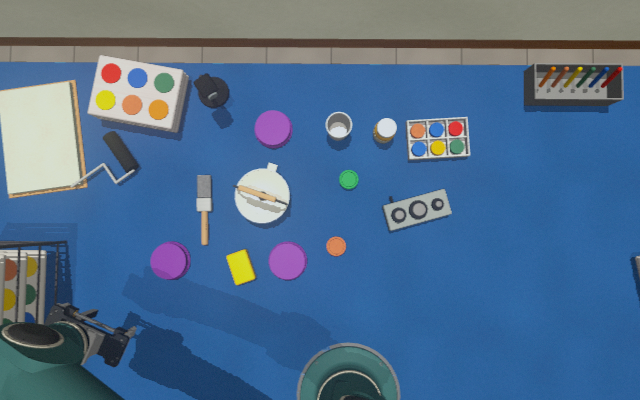

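View pics/scene0.png

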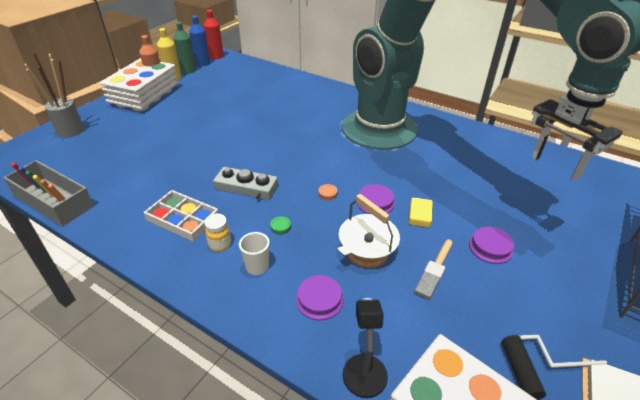

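The top view shows the dish at about (263,195), its lip at (272,167) and its handle running from (236,187) to (288,204). The keys are at (399,215), (418,209, large) and (437,204). Next I'll measure these with depth.

```bash
cat > h.py <<'E'
import numpy as np,cv2
def cloud(f):
    v,u=np.mgrid[:400,:640]; z=f["range_z"]
    P=np.stack([(u-f["cx"])/f["fx"]*z,(v-f["cy"])/f["fy"]*z,z],-1)
    return (P-f["t"])@f["R"]
def ray(f,u,v,h):
    d=np.array([(u-f["cx"])/f["fx"],(v-f["cy"])/f["fy"],1])@f["R"]; o=-f["t"]@f["R"]
    return o+d*(h-o[2])/d[2]
def proj(f,X):
    c=f["R"]@np.asarray(X)+f["t"]; return f["fx"]*c[0]/c[2]+f["cx"],f["fy"]*c[1]/c[2]+f["cy"]
E
python3 - <<'E'
from h import *
f=dict(np.load("pics/top0.npz")); W=cloud(f); z=W[...,2]
hsv=cv2.cvtColor(f["img"],cv2.COLOR_RGB2HSV)
r=np.zeros((400,640),bool); r[155:235,225:300]=1
m=r&(z>.14)&(z<.19); p=W[m]; print("handle",m.sum(),p.mean(0),p.min(0),p.max(0))
vv,uu=np.where(m); rect=cv2.minAreaRect(p[:,:2].astype(np.float32)*1000);print(rect)
m=(hsv[...,1]<40)&(hsv[...,2]>140)&r
n,l,s,c=cv2.connectedComponentsWithStats(m.astype(np.uint8)); print(s,c)
r=np.zeros((400,640),bool); r[180:240,375:460]=1
m=r&(z>.02)&(z<.08);print("box",cv2.minAreaRect(W[m][:,:2].astype(np.float32)*1000), np.percentile(W[m][:,2],[10,50,90,99]))
for u,v in((399,215),(418,209),(437,204)):print(ray(f,u,v,.057),W[v,u])
for u,v in((272,167),):print("lip",ray(f,u,v,.063))
crops=[cv2.resize(f["img"][180:240,375:460],None,fx=6,fy=6,interpolation=cv2.INTER_CUBIC),cv2.resize(f["img"][155:235,225:300],(338,360),interpolation=cv2.INTER_CUBIC)]
cv2.imwrite("pics/c1.png",np.hstack([crops[0],crops[1]])[:,:800,::-1])
E
```

```text
handle 224 [0.55548405 0.24212212 0.16012851] [0.53631346 0.18942512 0.14040098] [0.57623695 0.29560879 0.16774756]
((555.6009521484375, 242.69549560546875), (110.99065399169922, 13.660730361938477), 72.11398315429688)
[[     0      0    640    400 253842]
 [   237    163     53     41   1094]
 [   235    188     53     35   1064]] [[319.9856131  199.54093491]
 [266.8857404  182.28062157]
 [257.74342105 207.43890977]]
box ((531.9005126953125, -185.3978729248047), (92.57734680175781, 180.90538024902344), 16.074447631835938) [0.03088637 0.03556441 0.05445619 0.05930368]
[ 0.50600768 -0.13239712  0.057     ] [ 0.50602595 -0.13260271  0.05575451]
[ 0.52302636 -0.184327    0.057     ] [ 0.5229313  -0.18363346  0.06035383]
[ 0.53730083 -0.23625299  0.057     ] [ 0.53730487 -0.23627821  0.05689853]
lip [0.63426756 0.21789689 0.063     ]
```

View pics/c1.png

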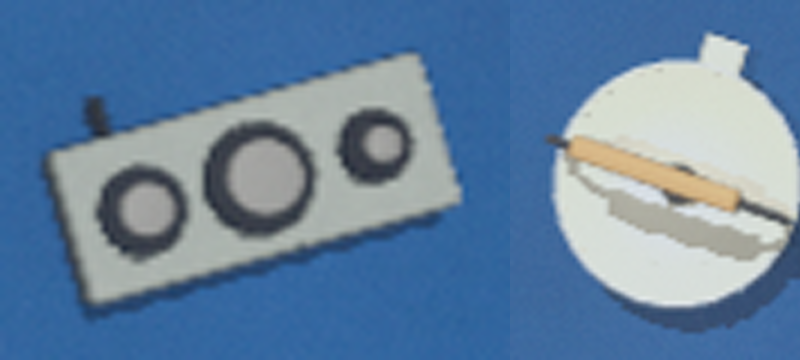

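The crop settles the key order: the large key is the middle one, the medium is on the left (y≈-0.132) and the small on the right (y≈-0.236). The dish yaw is about -17.9°, and the lip direction agrees with that. Now I'll work out the tool-axis moves.

```bash
cat >> h.py <<'E'
from scipy.spatial.transform import Rotation as Ro
def tool():
    from bench import ctrl
    s=ctrl.sense(); q=s["tcp_rot"]; return s,Ro.from_quat(q,scalar_first=True).as_matrix()
def go(P):
    s,A=tool(); return (A.T@(np.asarray(P)-s["tool_pos"])*1000).round(1)
def rep():
    s,A=tool(); z=A[:,2]
    print("t",round(s["time"],2),"tcp",s["tool_pos"].round(4),"zyaw",np.degrees(np.arctan2(z[1],z[0])).round(2),"tilt y",A[:,1].round(4),"q",s["qpos"].round(3),"F",s["ft_force"].round(2),"w",round(s["gripper_width"],3))
E
python3 - <<'E'
from h import *
f=dict(np.load("pics/top0.npz")); W=cloud(f)
K={}
g=cv2.cvtColor(f["img"],cv2.COLOR_RGB2HSV)
m=((W[...,2]>.045)&(g[...,2]>120)).astype(np.uint8); m[:180]=0;m[240:]=0;m[:,:375]=0;m[:,460:]=0
n,l,s,c=cv2.connectedComponentsWithStats(m)
for i in range(1,n):
  if s[i,4]>8: print(s[i],c[i].round(1),ray(f,*c[i],.057).round(4))
print(tool()[1].round(3)); rep()
for k in ((418.8,209.2),(400,214.6),(438.5,203.5)):
  p=ray(f,*k,.057);print(p.round(4)); print(go([p[0],p[1],.16]))
E
```

```text
[436 201   6   6  28] [438.5 203.4] [ 0.5391 -0.2405  0.057 ]
[413 203  13  13 124] [418.8 208.9] [ 0.5234 -0.1866  0.057 ]
[395 211   9   8  60] [399.1 214.4] [ 0.5076 -0.1327  0.057 ]
[[ 0.923 -0.     0.386]
 [-0.386 -0.001  0.923]
 [ 0.    -1.    -0.001]]
t 0.1 tcp [0.2409 0.5764 0.2049] zyaw 67.32 tilt y [-3.e-04 -1.e-03 -1.e+00] q [-1.216  0.418 -0.01   1.614  0.005  1.111 -0.053] F [ 0.43 -0.02  0.03] w 0.997
[ 0.5225 -0.1865  0.057 ]
[ 554.    45.6 -595.3]
[ 0.5071 -0.1351  0.057 ]
[ 520.    45.5 -553.8]
[ 0.5387 -0.2404  0.057 ]
[ 589.7   45.6 -638.7]
```

```bash
for i in 1 2 3; do python3 -m crank '[[0.0225,0,-0.0245,0,-1],[0.0225,0,-0.0245,0,-1],[0.0225,0,-0.0245,0,-1],[0.0225,0,-0.0245,0,-1],[0.0225,0,-0.0245,0,-1],[0.0225,0,-0.0245,0,-1],[0.0225,0,-0.0245,0,-1],[0.0225,0,-0.0245,0,-1]]' | tail -c 400; done; python3 -c "
from h import *
rep();print(go([.5234,-.1866,.12]))"
```

```text
time: 0.77
tool_pos: [0.3316, 0.3248, 0.2053]
tcp_rot: [-0.693, 0.693, -0.139, 0.139]
ft_force: [1.4, -0.8, 0.6]
gripper_width: 0.466
time: 1.43
tool_pos: [0.4221, 0.0745, 0.2055]
tcp_rot: [0.693, -0.693, 0.139, -0.139]
ft_force: [1.1, 1.1, -0.2]
gripper_width: 0.006
time: 2.1
tool_pos: [0.5127, -0.1756, 0.2053]
tcp_rot: [0.693, -0.693, 0.139, -0.139]
ft_force: [0.1, 0.8, 0.0]
gripper_width: 0.006
t 2.1 tcp [ 0.5127 -0.1756  0.2053] zyaw 67.34 tilt y [-2.e-04  1.e-04 -1.e+00] q [-0.194  0.302  0.566  1.837 -0.184  1.055  1.618] F [0.08 0.83 0.04] w 0.006
[14.2 85.3 -6.1]
```

```bash
python3 -m crank '[[0.0071,0.02,-0.003,0,-1],[0.0071,0.02,-0.003,0,-1],[0,0.02,0,0,-1],[0,0,0,0,-1],[0,0,0,0,-1],[0,0,0,0,-1],[0,0,0,0,-1],[0,0,0,0,-1]]' >/dev/null; python3 - <<'E'
from h import *
from bench import ctrl
rep(); print(go([.5234,-.1866,.06]))
f=ctrl.grab_frame("wrist"); W=cloud(f); s,A=tool()
print(proj(f,s["tool_pos"]))
for k in ([.5234,-.1866,.057],[.5076,-.1327,.057],[.5391,-.2405,.057]): 
  u,v=map(int,proj(f,k)); cv2.circle(f["img"],(u,v),2,(255,0,0),-1)
  print(u,v)
np.savez("pics/w1.npz",**f);cv2.imwrite("pics/w1.png",f["img"][:,:,::-1])
E
```

```text
t 2.77 tcp [ 0.5238 -0.185   0.1466] zyaw 67.34 tilt y [ 1.7e-03 -2.0e-04 -1.0e+00] q [-0.147  0.399  0.54   1.862 -0.249  0.946  1.68 ] F [-0.96 -0.48 -0.5 ] w 0.003
[ 0.1 86.6 -1.7]
(np.float64(320.50043736690384), np.float64(246.5118649586959))
317 203
372 160
266 243
```

View pics/w1.png

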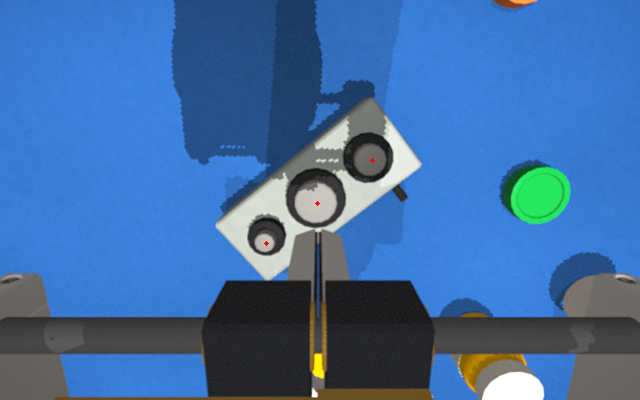

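The red dots, projected at (317,203), (372,160) and (266,243), sit on the three key tops, so the top-view positions hold. I'll descend onto the large key.

```bash
python3 -m crank '[[0,0.017,0,0,-1],[0,0.017,0,0,-1],[0,0.017,0,0,-1],[0,0.017,0,0,-1],[0,0.014,-0.0015,0,-1],[0,0.004,0,0,-1],[0,0,0,0,-1],[0,0,0,0,-1]]';  python3 -m crank '[[0,0.002,0,0,-1],[0,0.002,0,0,-1],[0,0.002,0,0,-1],[0,0.001,0,0,-1],[0,0.001,0,0,-1],[0,0.001,0,0,-1],[0,0,0,0,-1],[0,0,0,0,-1]]'; python3 -c "
from h import *
rep()"
```

```text
time: 3.48
tool_pos: [0.5231, -0.1866, 0.0603]
tcp_rot: [-0.693, 0.693, -0.139, 0.139]
ft_force: [-0.0, -0.7, 0.1]
gripper_width: 0.004
time: 4.15
tool_pos: [0.5234, -0.1866, 0.0512]
tcp_rot: [0.693, -0.693, 0.138, -0.139]
ft_force: [1.0, 0.2, 12.7]
gripper_width: 0.005
t 4.15 tcp [ 0.5234 -0.1866  0.0512] zyaw 67.33 tilt y [ 1.4e-03 -2.0e-04 -1.0e+00] q [-0.085  0.537  0.474  1.921 -0.345  0.763  1.759] F [ 0.99  0.23 12.69] w 0.005
```

The large key took 12.7 N at z = 0.0512, so it is bottomed out. I'll rise, shift over to the medium key and press it.

```bash
python3 -m crank '[[0,-0.01,0,0,-1],[0,-0.015,0,0,-1],[0,-0.015,0,0,-1],[0,0,0,0,-1],[-0.0177,0,0.0219,0,-1],[-0.0177,0,0.0218,0,-1],[0,0,0,0,-1],[0,0,0,0,-1]]';  python3 -c "
from h import *
rep();print(go([.5076,-.1327,.0605]))"
```

```text
time: 4.82
tool_pos: [0.5064, -0.1311, 0.0903]
tcp_rot: [0.694, -0.693, 0.139, -0.138]
ft_force: [0.9, -0.2, -0.2]
gripper_width: 0.004
t 4.82 tcp [ 0.5064 -0.1311  0.0903] zyaw 67.45 tilt y [-8.e-04  6.e-04 -1.e+00] q [-0.22   0.426  0.508  1.979 -0.283  0.807  1.626] F [ 0.94 -0.21 -0.16] w 0.004
[ 1.7 29.8 -1. ]
```

```bash
python3 -m crank '[[0.0017,0.01,-0.001,0,-1],[0,0.01,0,0,-1],[0,0.006,0,0,-1],[0,0.0035,0,0,-1],[0,0,0,0,-1],[0,0,0,0,-1],[0,0.002,0,0,-1],[0,0.002,0,0,-1]]';  python3 -m crank '[[0,0.002,0,0,-1],[0,0.001,0,0,-1],[0,0.001,0,0,-1],[0,0.001,0,0,-1],[0,0,0,0,-1],[0,0,0,0,-1],[0,0,0,0,-1],[0,0,0,0,-1]]';python3 -c "
from h import *
rep()"
```

```text
time: 5.48
tool_pos: [0.5084, -0.1342, 0.0572]
tcp_rot: [0.693, -0.693, 0.139, -0.139]
ft_force: [0.4, -0.8, 1.1]
gripper_width: 0.005
time: 6.15
tool_pos: [0.5083, -0.1341, 0.0521]
tcp_rot: [-0.693, 0.693, -0.139, 0.139]
ft_force: [2.1, -0.8, 4.4]
gripper_width: 0.006
t 6.15 tcp [ 0.5083 -0.1341  0.0521] zyaw 67.32 tilt y [ 5.e-04 -2.e-04 -1.e+00] q [-0.185  0.49   0.476  1.994 -0.329  0.732  1.665] F [ 2.09 -0.8   4.41] w 0.006
```

Only 4.4 N, so the medium key is not fully down yet. I'll press another 1.5 mm without releasing.

```bash
python3 -m crank '[[0,0.001,0,0,-1],[0,0.001,0,0,-1],[0,0,0,0,-1],[0,0,0,0,-1],[0,0,0,0,-1],[0,0,0,0,-1],[0,0,0,0,-1],[0,0,0,0,-1]]';python3 -c "
from h import *
rep();print(go([.5391,-.2405,.09]))"
```

```text
time: 6.82
tool_pos: [0.5085, -0.1342, 0.0509]
tcp_rot: [0.693, -0.693, 0.139, -0.139]
ft_force: [-3.7, 1.4, 24.7]
gripper_width: 0.008
t 6.82 tcp [ 0.5085 -0.1342  0.0509] zyaw 67.32 tilt y [ 1.e-03  2.e-04 -1.e+00] q [-0.183  0.492  0.475  1.994 -0.331  0.729  1.667] F [-3.73  1.36 24.7 ] w 0.008
[ 69.3 -39.1 -86.2]
```

The medium key is bottomed at 24.7 N. Small key next.

```bash
python3 -m crank '[[0,-0.01,0,0,-1],[0,-0.015,0,0,-1],[0,-0.0145,0,0,-1],[0.0231,0,-0.0287,0,-1],[0.0231,0,-0.0287,0,-1],[0.0231,0,-0.0288,0,-1],[0,0,0,0,-1],[0,0,0,0,-1]]'; python3 -c "
from h import *
rep();print(go([.5391,-.2405,.0605]))"
```

```text
time: 7.48
tool_pos: [0.538, -0.2422, 0.0889]
tcp_rot: [-0.693, 0.693, -0.14, 0.14]
ft_force: [-0.5, 0.5, 0.6]
gripper_width: 0.007
t 7.48 tcp [ 0.538  -0.2422  0.0889] zyaw 67.16 tilt y [-1.4e-03 -4.0e-04 -1.0e+00] q [-0.014  0.538  0.505  1.814 -0.328  0.875  1.817] F [-0.49  0.47  0.56] w 0.007
[ 0.4 28.4  2. ]
```

```bash
python3 -m crank '[[0.0004,0.01,0,0,-1],[0,0.01,0,0,-1],[0,0.006,0,0,-1],[0,0.002,0,0,-1],[0,0,0,0,-1],[0,0,0,0,-1],[0,0,0,0,-1],[0,0,0,0,-1]]';  python3 -c "
from h import *
rep();print(go([.5391,-.2405,.0505]))"
```

```text
time: 8.15
tool_pos: [0.5394, -0.2405, 0.0619]
tcp_rot: [-0.693, 0.693, -0.139, 0.139]
ft_force: [0.4, 0.6, -0.3]
gripper_width: 0.004
t 8.15 tcp [ 0.5394 -0.2405  0.0619] zyaw 67.33 tilt y [ 6.e-04 -2.e-04 -1.e+00] q [-0.     0.575  0.485  1.827 -0.352  0.825  1.835] F [ 0.41  0.58 -0.33] w 0.004
[-0.3 11.4 -0.1]
```

```bash
python3 -m crank '[[0,0.002,0,0,-1],[0,0.002,0,0,-1],[0,0.002,0,0,-1],[0,0.0015,0,0,-1],[0,0.0015,0,0,-1],[0,0.0015,0,0,-1],[0,0.0008,0,0,-1],[0,0,0,0,-1]]';  python3 -m crank '[[0,0,0,0,-1],[0,0,0,0,-1],[0,0,0,0,-1],[0,0,0,0,-1],[0,0,0,0,-1],[0,0,0,0,-1],[0,0,0,0,-1],[0,0,0,0,-1]]'
```

```text
time: 8.82
tool_pos: [0.5395, -0.2406, 0.051]
tcp_rot: [0.693, -0.693, 0.139, -0.139]
ft_force: [-4.2, 3.2, 19.7]
gripper_width: 0.006
time: 9.48
tool_pos: [0.5395, -0.2406, 0.051]
tcp_rot: [0.693, -0.693, 0.139, -0.139]
ft_force: [-4.1, 3.9, 18.2]
gripper_width: 0.004
```

```bash
python3 -m crank '[[0,-0.01,0,0,-1],[0,-0.02,0,0,-1],[0,-0.03,0,0,-1],[0,-0.03,0,0,0],[0,-0.03,0,0,0],[0,-0.03,0,0,0],[0,-0.03,0,7,0],[0,0,0,7,0.2]]'; python3 -m crank '[[0,0,0,7,0.2],[0,0,0,7,0.2],[0,0,0,7,0.2],[0,0,0,7,0.2],[0,0,0,7,0.2],[0,0,0,7,0.2],[0,0,0,7,0.2],[0,0,0,7,0.2]]';python3 -m crank '[[0,0,0,7,0.2],[0,0,0,7,0.2],[0,0,0,1,0.2],[0,0,0,0,0.2],[0,0,0,0,0.2],[0,0,0,0,0.2],[0,0,0,0,0.2],[0,0,0,0,0.2]]'
python3 -c "
from h import *
rep();print(go([.5556,.2425,.23]))"
```

```text
time: 10.15
tool_pos: [0.5407, -0.2417, 0.2357]
tcp_rot: [0.671, -0.67, 0.222, -0.227]
ft_force: [0.3, -0.0, 0.7]
gripper_width: 0.323
time: 10.82
tool_pos: [0.539, -0.2405, 0.2301]
tcp_rot: [0.487, -0.487, 0.513, -0.513]
ft_force: [-0.3, 0.0, -1.2]
gripper_width: 0.599
time: 11.48
tool_pos: [0.5391, -0.2406, 0.2303]
tcp_rot: [-0.418, 0.418, -0.571, 0.571]
ft_force: [1.2, -0.3, 0.6]
gripper_width: 0.596
t 11.48 tcp [ 0.5391 -0.2406  0.2303] zyaw -17.61 tilt y [ 2.e-04  0.e+00 -1.e+00] q [-0.299  0.455  0.897  1.698 -0.382  1.175  0.391] F [ 1.15 -0.34  0.61] w 0.596
[-4.654e+02  3.000e-01 -1.304e+02]
```

```bash
for i in 1 2; do python3 -m crank '[[-0.029,0,-0.0081,0,0.2],[-0.029,0,-0.0081,0,0.2],[-0.029,0,-0.0081,0,0.2],[-0.029,0,-0.0081,0,0.2],[-0.029,0,-0.0081,0,0.2],[-0.029,0,-0.0081,0,0.2],[-0.029,0,-0.0081,0,0.2],[-0.029,0,-0.0081,0,0.2]]'; done;  python3 -m crank '[[0,0,0,0,0.2],[0,0,0,0,0.2],[0,0,0,0,0.2],[0,0,0,0,0.2],[0,0,0,0,0.2],[0,0,0,0,0.2],[0,0,0,0,0.2],[0,0,0,0,0.2]]'
python3 - <<'E'
from h import *
from bench import ctrl
rep(); s,A=tool()
f=ctrl.grab_frame("wrist"); np.savez("pics/w2.npz",**f)
W=cloud(f);z=W[...,2]; hsv=cv2.cvtColor(f["img"],cv2.COLOR_RGB2HSV)
m=(abs(z-.162)<.006)&(np.hypot(W[...,0]-.5556,W[...,1]-.2425)<.07)&(hsv[...,1]>60)&(hsv[...,0]<25)
p=W[m];print(m.sum(),p.mean(0),cv2.minAreaRect(p[:,:2].astype(np.float32)*1000))
print("tcp px",proj(f,s["tool_pos"]), proj(f,[.5556,.2425,.162]))
cv2.imwrite("pics/w2.png",f["img"][:,:,::-1])
f=ctrl.grab_frame("top");W=cloud(f)
for u,v in((399,214),(419,209),(438,203)):print(W[v-1:v+2,u-1:u+2,2].mean())
E
```

```text
time: 12.15
tool_pos: [0.5477, 0.0017, 0.2303]
tcp_rot: [0.418, -0.417, 0.571, -0.571]
ft_force: [0.5, -0.1, -1.0]
gripper_width: 0.6
time: 12.82
tool_pos: [0.5564, 0.2425, 0.2302]
tcp_rot: [0.418, -0.417, 0.571, -0.571]
ft_force: [1.0, 0.7, -0.3]
gripper_width: 0.601
time: 13.48
tool_pos: [0.5566, 0.2407, 0.2302]
tcp_rot: [0.417, -0.417, 0.571, -0.571]
ft_force: [0.2, 0.4, -0.3]
gripper_width: 0.598
t 13.48 tcp [0.5566 0.2407 0.2302] zyaw -17.7 tilt y [ 1.e-04  1.e-04 -1.e+00] q [-1.057  0.464  0.816  1.655 -0.36   1.18  -0.463] F [ 0.19  0.4  -0.33] w 0.598
2224 [0.55596421 0.24759899 0.1614444 ] ((555.0562744140625, 244.68922424316406), (98.79911804199219, 13.527053833007812), 71.75260925292969)
tcp px (np.float64(320.1006409071923), np.float64(242.52806590692683)) (np.float64(317.42317316173643), np.float64(206.0177631015432))
0.056183909315475046
0.05602848423007013
0.05650350006982357
```

View pics/w2.png

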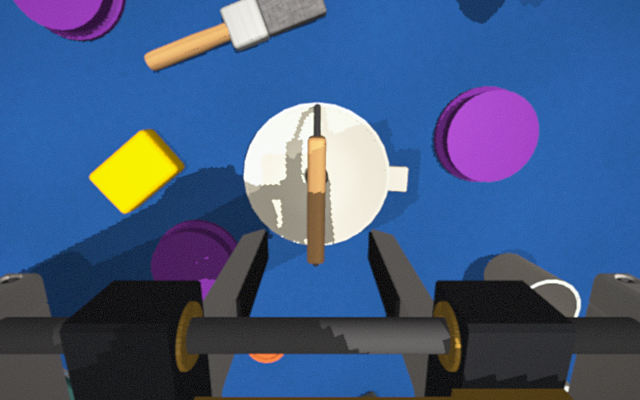

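The wrist view shows the bar from about (317,135) to (316,265), lined up between the jaws, and depth shows all three keys have sprung back. Now a small correction, then descend.

```bash
python3 -m crank '[[-0.0033,0,-0.0026,0.5,0.2],[0,0.01,0,0,0],[0,0.015,0,0,-0.2],[0,0.015,0,0,-0.3],[0,0.015,0,0,-0.4],[0,0.015,0,0,-0.4],[0,0.012,0,0,-0.4],[0,0.01,0,0,-0.4]]'; python3 -m crank '[[0,0.007,0,0,-0.45],[0,0,0,0,-0.5],[0,0,0,0,-0.5],[0,0,0,0,-0.5],[0,0,0,0,-0.5],[0,0,0,0,-0.5],[0,0,0,0,-0.5],[0,0,0,0,-0.5]]'
python3 - <<'E'
from h import *
from bench import ctrl
rep();print(go([.5551,.2447,.131]))
f=ctrl.grab_frame("wrist"); np.savez("pics/w3.npz",**f)
cv2.imwrite("pics/w3.png",f["img"][:,:,::-1])
E
```

```text
time: 14.25
tool_pos: [0.5547, 0.2449, 0.1366]
tcp_rot: [-0.414, 0.415, -0.573, 0.573]
ft_force: [0.7, -0.1, -0.6]
gripper_width: 0.3
time: 14.92
tool_pos: [0.5552, 0.245, 0.1314]
tcp_rot: [-0.415, 0.415, -0.573, 0.573]
ft_force: [0.1, 0.2, -0.3]
gripper_width: 0.246
t 14.92 tcp [0.5552 0.245  0.1314] zyaw -18.17 tilt y [ 3.e-04  1.e-04 -1.e+00] q [-1.014  0.57   0.751  1.748 -0.452  1.004 -0.41 ] F [ 0.08  0.19 -0.29] w 0.246
[0.3 0.4 0. ]
```

View pics/w3.png

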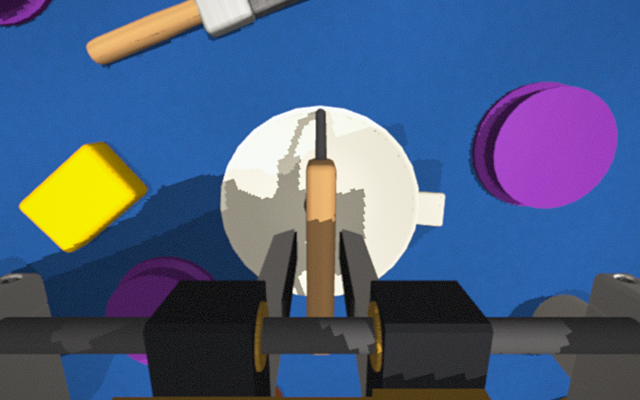

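The bar at x≈306–335 lies between the fingers at x≈297 and 342, so it is well centred. I'll close gently.

```bash
python3 -m crank '[[0,0,0,0,-0.54],[0,0,0,0,-0.57],[0,0,0,0,-0.6],[0,0,0,0,-0.62],[0,0,0,0,-0.64],[0,0,0,0,-0.66],[0,0,0,0,-0.68],[0,0,0,0,-0.7]]'; python3 -m crank '[[0,0,0,0,-0.72],[0,0,0,0,-0.74],[0,0,0,0,-0.77],[0,0,0,0,-0.8],[0,0,0,0,-0.9],[0,0,0,0,-1],[0,0,0,0,-1],[0,0,0,0,-1]]'; python3 -c "
from h import *
rep()"
```

```text
time: 15.63
tool_pos: [0.5553, 0.2448, 0.1313]
tcp_rot: [-0.415, 0.415, -0.573, 0.573]
ft_force: [0.7, -0.5, 1.1]
gripper_width: 0.149
time: 16.3
tool_pos: [0.555, 0.2448, 0.1311]
tcp_rot: [-0.415, 0.415, -0.573, 0.573]
ft_force: [0.3, -0.4, -1.9]
gripper_width: 0.149
t 16.3 tcp [0.555  0.2448 0.1311] zyaw -18.18 tilt y [-2.e-04 -2.e-04 -1.e+00] q [-1.014  0.571  0.751  1.749 -0.452  1.004 -0.41 ] F [ 0.3  -0.42 -1.89] w 0.149
```

```bash
python3 -m crank '[[0,-0.0005,0,0,-1],[0,-0.001,0,0,-1],[0,-0.0015,0,0,-1],[0,-0.002,0,0,-1],[0,-0.003,0,0,-1],[0,-0.004,0,0,-1],[0,-0.004,0,0,-1],[0,-0.004,0,0,-1]]'; python3 -m crank '[[0,-0.004,0,0,-1],[0,-0.004,0,0,-1],[0,-0.004,0,0,-1],[0,-0.004,0,0,-1],[0,-0.004,0,0,-1],[0,-0.004,0,0,-1],[0,-0.004,0,0,-1],[0,-0.004,0,0,-1]]';python3 -m crank '[[0,-0.004,0,0,-1],[0,-0.004,0,0,-1],[0,-0.004,0,0,-1],[0,-0.004,0,0,-1],[0,-0.004,0,0,-1],[0,-0.004,0,0,-1],[0,-0.003,0,0,-1],[0,-0.003,0,0,-1]]'; python3 -m crank '[[0,-0.003,0,0,-1],[0,-0.002,0,0,-1],[0,-0.001,0,0,-1],[0,-0.0005,0,0,-1],[0,0,0,0,-1],[0,0,0,0,-1],[0,0,0,0,-1],[0,0,0,0,-1]]';
python3 - <<'E'
from h import *
from bench import ctrl
rep()
f=ctrl.grab_frame("scene"); np.savez("pics/s2.npz",**f)
cv2.imwrite("pics/s2.png",cv2.resize(f["img"][110:310,230:510],(784,560),interpolation=cv2.INTER_CUBIC)[:,:,::-1])
E
```

```text
time: 16.97
tool_pos: [0.5552, 0.2449, 0.1517]
tcp_rot: [-0.415, 0.415, -0.573, 0.573]
ft_force: [0.0, -0.4, -2.2]
gripper_width: 0.143
time: 17.63
tool_pos: [0.5551, 0.2449, 0.1835]
tcp_rot: [-0.415, 0.415, -0.573, 0.573]
ft_force: [0.0, 0.3, -2.6]
gripper_width: 0.149
time: 18.3
tool_pos: [0.5551, 0.2449, 0.2135]
tcp_rot: [-0.415, 0.415, -0.573, 0.573]
ft_force: [0.1, 0.0, -4.0]
gripper_width: 0.15
time: 18.97
tool_pos: [0.5551, 0.2449, 0.2195]
tcp_rot: [-0.415, 0.415, -0.573, 0.573]
ft_force: [-0.3, -0.2, -3.2]
gripper_width: 0.145
t 18.97 tcp [0.5551 0.2449 0.2195] zyaw -18.17 tilt y [-1.e-04 -2.e-04 -1.e+00] q [-1.061  0.475  0.812  1.667 -0.37   1.161 -0.472] F [-0.31 -0.22 -3.23] w 0.145
```

View pics/s2.png

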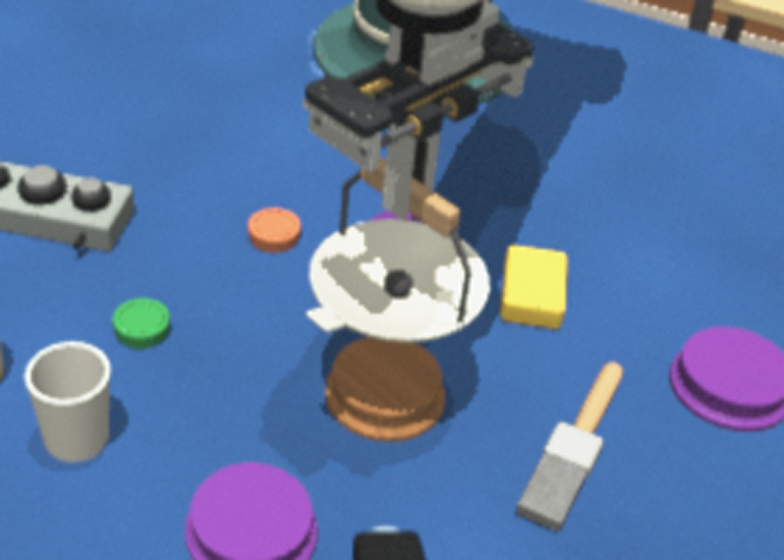

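The dish is about 88 mm up and level, with the ball in the middle at about (398,283). Now a slow anticlockwise quarter turn; the tool's y axis points down, so the turn is negative.

```bash
python3 -m crank '[[0,0,0,-0.5,-1],[0,0,0,-1,-1],[0,0,0,-1.5,-1],[0,0,0,-2,-1],[0,0,0,-2.5,-1],[0,0,0,-2.5,-1],[0,0,0,-2.5,-1],[0,0,0,-2.5,-1]]'; python3 -c "
from h import *
rep()"; for i in 1 2 3; do python3 -m crank '[[0,0,0,-2.5,-1],[0,0,0,-2.5,-1],[0,0,0,-2.5,-1],[0,0,0,-2.5,-1],[0,0,0,-2.5,-1],[0,0,0,-2.5,-1],[0,0,0,-2.5,-1],[0,0,0,-2.5,-1]]'; done; python3 -m crank '[[0,0,0,-2.5,-1],[0,0,0,-2.5,-1],[0,0,0,-2.5,-1],[0,0,0,-2.5,-1],[0,0,0,-2,-1],[0,0,0,-1.5,-1],[0,0,0,-1,-1],[0,0,0,-0.5,-1]]'; python3 -m crank '[[0,0,0,0,-1],[0,0,0,0,-1],[0,0,0,0,-1],[0,0,0,0,-1],[0,0,0,0,-1],[0,0,0,0,-1],[0,0,0,0,-1],[0,0,0,0,-1]]'
python3 - <<'E'
from h import *
from bench import ctrl
rep()
f=ctrl.grab_frame("scene"); np.savez("pics/s3.npz",**f)
cv2.imwrite("pics/s3.png",cv2.resize(f["img"][110:310,230:510],(784,560),interpolation=cv2.INTER_CUBIC)[:,:,::-1])
E
```

```text
time: 19.68
tool_pos: [0.5551, 0.2449, 0.2197]
tcp_rot: [-0.487, 0.487, -0.513, 0.513]
ft_force: [-0.1, -0.9, -4.0]
gripper_width: 0.142
t 19.68 tcp [0.5551 0.2449 0.2197] zyaw -2.96 tilt y [ 1.e-04 -0.e+00 -1.e+00] q [-1.021  0.457  0.751  1.665 -0.336  1.153 -0.235] F [-0.13 -0.89 -3.96] w 0.142
time: 20.35
tool_pos: [0.5551, 0.2449, 0.2197]
tcp_rot: [0.569, -0.569, 0.42, -0.42]
ft_force: [0.1, 0.4, -3.2]
gripper_width: 0.146
time: 21.02
tool_pos: [0.5551, 0.2448, 0.2197]
tcp_rot: [-0.633, 0.633, -0.315, 0.315]
ft_force: [0.4, -0.3, -3.5]
gripper_width: 0.147
time: 21.68
tool_pos: [0.5552, 0.2448, 0.2197]
tcp_rot: [-0.678, 0.678, -0.201, 0.201]
ft_force: [0.6, 0.1, -3.2]
gripper_width: 0.151
time: 22.35
tool_pos: [0.5551, 0.2449, 0.2197]
tcp_rot: [-0.698, 0.698, -0.111, 0.111]
ft_force: [0.4, 0.5, -2.6]
gripper_width: 0.145
time: 23.02
tool_pos: [0.5551, 0.2449, 0.2196]
tcp_rot: [-0.698, 0.698, -0.112, 0.112]
ft_force: [0.2, 0.7, -2.4]
gripper_width: 0.148
t 23.02 tcp [0.5551 0.2449 0.2196] zyaw 71.82 tilt y [ 0.e+00 -1.e-04 -1.e+00] q [-0.825  0.401  0.472  1.659 -0.197  1.129  0.953] F [ 0.2   0.74 -2.38] w 0.148
```

View pics/s3.png

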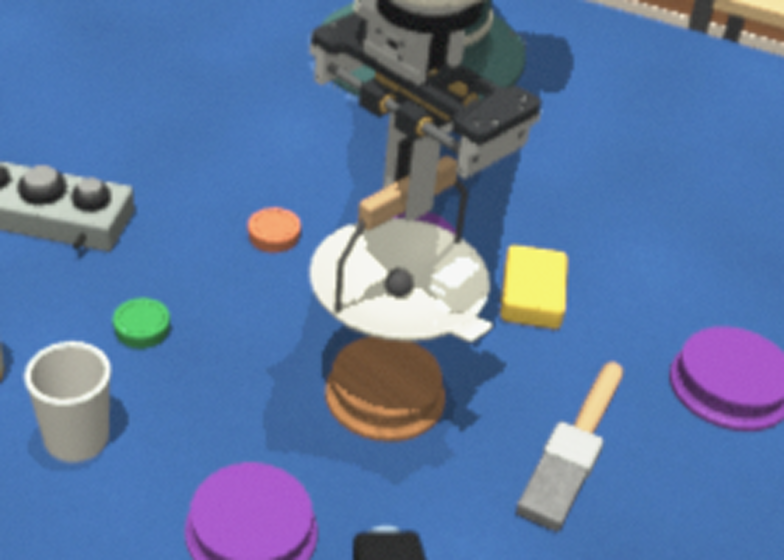

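The dish has turned a quarter turn anticlockwise, with the lip now at about (478,328). It is level over the stand and the ball is still in the middle at (399,282). I'll do one ball-drift check and hand in.

```bash
python3 - <<'E'
from h import *
from bench import ctrl
for f in (dict(np.load("pics/s3.npz")),ctrl.grab_frame("scene")):
    g=f["img"][200:222,360:385].max(-1); v,u=np.where(g<75); p=ray(f,u.mean()+360,v.mean()+200,.1405); print(len(u),p.round(4))
rep(); ctrl.job_done()
E
```

```text
16 [0.5612 0.2487 0.1405]
12 [0.5612 0.25   0.1405]
t 23.12 tcp [0.5551 0.2449 0.2197] zyaw 71.82 tilt y [-0.e+00 -1.e-04 -1.e+00] q [-0.825  0.401  0.472  1.659 -0.197  1.13   0.953] F [ 0.25 -0.38 -2.78] w 0.148
the job is handed in; nothing more can be done
```

The job is done and handed in at 23.1 s of the 72 s allowed, with the arm still holding the dish; it reports no verdict.

**Keys:** I pressed large, medium, then small. Each was held at about z = 0.051 with 12.7, 24.7 and 18–20 N, above the 5 N needed. A depth check after all three presses read 56.0–56.5 mm for their tops, against 57 mm when up. The medium key first stopped short at 4.4 N, so I pushed it further without releasing.

**Dish:** I gripped it by the handle and lifted it 88 mm straight up. I then turned it 90.0° anticlockwise by the tool's yaw (-18.2° to 71.8°), with no measurable tilt or sideways drift.

**Ball:** In the last picture it lies in the middle of the dish. My final numeric check put it about 7–8 mm off centre with 1 mm of change between two frames. That check used only 12–16 dark pixels, so I trust the picture more for where it lies.

**Other objects:** Nothing else looked moved in the last picture. That view doesn't cover the whole table, so objects outside it were not rechecked.

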